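# Weigh a model car on a beam balance

### The job

Weigh the model car on the balance to work out its postage: thread brass ring weights, one at a time and only as many as needed (at least one), over the spindle of the other pan, whose tray may sit a little off the middle of its rail, so feel for it and lower each weight gently all the way down without dropping or forcing it. Then slide the brass rider by its black knob, with a light grip, until the beam rests level by itself. A weight that is not needed stays standing flat on the desk; leave the car alone on its pan and do not disturb the other things.

Things in the scene. Friction and masses are not known exactly. Their poses are not given: they have to be found in the camera images.
- balance: the fixed grey stand of the balance, base plate 100 x 300 mm; origin on the desk under the pivot. Its y axis runs along the beam, from the pivot to the car's pan; the weights' carrier is on its -y side. The beam's pivot is 70 mm above the origin; arms are equal, 150 mm each. Both pans always stay horizontal
- beam (a joint): tilt of the beam in rad: 0 level, negative with the car's side down, positive with the carrier's side down; stops at -0.1 and +0.1. A weak restoring spring of 0.88 N m/rad makes the free tilt proportional to the imbalance: about 0.1 rad for 60 g of difference between the pans. It settles in about 1 s when nothing touches it. At the start it lies at -0.1
- rider (a joint): position of the rider along the beam in m, 0 at the pivot, positive towards the car (+y of balance), from -0.055 to +0.055; held by about 2.5 N of friction. Rider with knob: 200 g, so moving it 10 mm shifts the balance by about 13 g between the pans (moving it towards the carrier helps the carrier side down). Exactly at 0 it favours neither side. Starts parked near the car's end
- knob_top (a point): centre of the top face of the rider's black knob, 16 x 16 mm across and 27 mm tall, standing on the brass rider block (30 mm across the beam, 26 mm along it), which rides the beam; faces square to the beam
- rider_knob: that black knob; origin at the centre of its foot, on top of the rider block; z up, y along the beam towards the car
- carrier: the weights' pan: a dark rail across the beam's end, 66 mm long, carrying a rimless steel tray disc, 48 mm across, with an upright spindle in its middle. The tray sits up to 11 mm to either side along the rail, held by 12 N of friction; where is not measured and must be seen or felt. Origin at the rail's middle, 22 mm below the disc's top; 15 mm higher than at level when it starts
- seat (a point): point over the middle of the rail, level with the top of the tray disc; x along the rail (as x of balance), z up. The true spindle axis lies up to 11 mm from it along x, either way. The spindle is 44 mm tall above the disc, 12.4 mm thick, top chamfered 1 mm. A weight set down on top of it instead of over it pushes the pan down: it yields under 0.5 to 3 N and the beam tilts
- car_pan_top (a point): centre of the floor of the car's pan, 92 mm across with a 5 mm rim
- model_car: the white die-cast model car with a blue roof light on the balance's pan, 77 x 34 x 28 mm, of unknown weight between 90 and 240 g; origin at the centre of its underside, y along its length
- weight_a: a brass ring weight of 100 g: 38 mm outside, bore 15 mm, 18 mm tall; origin at the centre of its underside, z along the bore
- weight_b: a second, identical brass ring weight of 100 g; origin at the centre of its underside. The two may be stacked on the spindle
- mug: green mug, 94 mm tall; leave alone
- earbud_case: white earbud case, 47 x 60 x 24 mm; leave alone
- usb_stick: black usb stick, 58 mm long; leave alone
- sharpener: small pencil sharpener, 25 mm long; leave alone
- second_car: another white model car, standing on the desk; leave alone
There are look-alikes about, which are no part of the job. What is shaped like the weight_a but turquoise is not meant.

How it is judged:
On the way:
1. a ring weight has been lowered over the spindle right down onto the tray disc (((horizontal distance between weight_a and seat below 0.018 m and angle between weight_a's own z axis and vertical below 0.1 rad and z of weight_a in the frame of seat between -0.003 and 0.003 m) or (horizontal distance between weight_b and seat below 0.018 m and angle between weight_b's own z axis and vertical below 0.1 rad and z of weight_b in the frame of seat between -0.003 and 0.003 m))), for 0.2 s.
At the end, for the whole second after the job is handed in: The released beam rests level within 0.02 rad and still (under 0.03 rad/s); one ring weight sits flat on the tray disc round the spindle, the other flat on top of it or standing on the desk; the car lies on its pan within 25 mm of its middle (value of joint beam between -0.02 and 0.02 rad and velocity of joint beam between -0.03 and 0.03 rad/s and ((horizontal distance between weight_a and seat below 0.018 m and angle between weight_a's own z axis and vertical below 0.1 rad and z of weight_a in the frame of seat between -0.003 and 0.003 m) or (horizontal distance between weight_b and seat below 0.018 m and angle between weight_b's own z axis and vertical below 0.1 rad and z of weight_b in the frame of seat between -0.003 and 0.003 m)) and ((horizontal distance between weight_a and seat below 0.018 m and angle between weight_a's own z axis and vertical below 0.1 rad and z of weight_a in the frame of seat between -0.003 and 0.022 m) or (height (world z) of weight_a below 0.004 m and angle between weight_a's own z axis and vertical below 0.1 rad)) and ((horizontal distance between weight_b and seat below 0.018 m and angle between weight_b's own z axis and vertical below 0.1 rad and z of weight_b in the frame of seat between -0.003 and 0.022 m) or (height (world z) of weight_b below 0.004 m and angle between weight_b's own z axis and vertical below 0.1 rad)) and horizontal distance between model_car and car_pan_top below 0.025 m and z of model_car in the frame of car_pan_top below 0.006 m); the robot touches nothing.
It fails at once if the carrier, its tray or its spindle is struck or pressed with more than 15 N (contact force between carrier and anything else above 15 N).
It fails at once if a ring weight is dropped or slammed down the spindle (faster than 0.35 m/s) ((linear speed of weight_a above 0.35 m/s and horizontal distance between weight_a and seat below 0.018 m and z of weight_a in the frame of seat between -0.01 and 0.04 m) or (linear speed of weight_b above 0.35 m/s and horizontal distance between weight_b and seat below 0.018 m and z of weight_b in the frame of seat between -0.01 and 0.04 m)).
It fails at once if the rider's knob is squeezed or pushed with more than 40 N (contact force between the fingers and rider_knob above 40 N).
It fails at once if the robot pushes the car (contact force between any of the fingers, the arm and model_car above 1 N).
It fails at once if a bystander is moved by more than 20 mm (distance of any of mug, earbud_case, usb_stick, sharpener, second_car from where it was at the start of the episode above 0.02 m).
It also fails if it takes over 72 s, if anything falls off the work surface, if the arm or the gripper's body presses on something with over 40 N, if the wrist force passes 120 N, or if a joint passes its speed limit or range.

### The arm

A 6-joint arm with a two-finger parallel gripper is mounted at the origin on a cart in front of the work surface, level with it; the furniture and walls round the work are solid. World frame = base frame: x ahead of the robot, y to its left, z up, the work surface at z = 0. Lengths are in m, angles in rad, forces in N, time in s.
With the tool pointing down it reaches from about 0.35 to 0.725 m from the base axis. Payload 6 kg.
Tool frame: the origin (TCP) lies between the finger pads; the fingertips stand 22 mm ahead of it and the grasp point (between the pads) lies 3 mm ahead of it; z points along the fingers, y is the line along which they close (so a half turn about z gives the same grasp; the last joint's range is limited). The gripper opens to 85 mm and grips with 20 to 120 N. Pads are 22 mm wide; open, the fingers measure 114 mm over their backs; the gripper's body (76 mm by 85 mm) begins 54 mm behind the grasp point. The pads swing forward as they close: fully open they stand 13 mm farther back than shut.
Start: joints at [-0.858, 0.04, 0.085, 0, -1.615, -0.334], TCP at [0.222, -0.557, 0.253] pointing down, gripper open.
Joint ranges: [-2.56, 2.56], [-1.29, 2.01], [-1.08, 1.49], [-3.29, 1.98], [-2.81, -0.18], [-2.99, 2.99]. Speed limits (rad/s): [2.57, 2.57, 3.01, 3.14, 3.14, 3.14].

### API

Orientations are given as a 3x3 rotation matrix whose columns are the frame's x, y, z axes.
In Python, from bench import * gives the robot as it stands.
- The arm moves only by the tool drive_tool, never from a script. Its argument "motion" is a list that holds one entry, the list of rows, each a list of 7 numbers: the shift along the tool's x, y, z in cm, then the turn, a rotation vector about the tool's x, y, z in rad, then the opening, from 0 (shut) to 1 (fully open). In form: [[[tx, ty, tz, ax, ay, az, hand], ...]]. A call has 1 to 10 rows; each row is the pose to reach, as a shift and turn from the pose commanded when the call began, along the tool's axes at that moment; what a row does not reach only later rows make up. A row lasts 1/12 s, in which the tool goes at most 41.7 mm and 7.16 degrees, less where a joint would pass 70% of its speed; a pose out of reach is approached as far as the arm can. A call with a gripper value outside its range is refused whole. The fingers move at their own pace and stop on an object; the grip force is fixed at half the most. Time passes only in rows, so rows that repeat a pose let the fingers close. It gives the time, the measured TCP pose, the force, the opening and the grip force at its end, in the units of the state.
- get_obs(): the state, without advancing time (a new reading comes with each control period).
- grab_frame(name): name is "scene" or "top" or "wrist"; returns a dict with "frame" (480x640x3 uint8, blue, green, red), "z_map" (480x640 float32, m along the optical axis (not along the pixel's ray), 0 where there is no reading), "mtx" (3x3 intrinsics, pixels), "rvec" (rotation vector, rad) and "tvec" (3), from world to camera coordinates, as OpenCV has them; the wrist camera has in their place "tool_from_camera" (4x4, takes a point from camera to tool coordinates, whose origin is the TCP and whose axes are the flange's). Camera axes: x right, y down, z forward; pixel columns grow to the right and rows downward; lengths in m; the calibration is good to about 2 mm. The wrist camera is an equidistant fisheye: a pixel r from the principal point sees the ray r / f radians off the axis. A picture is of the moment at which its call begins: read the wrist's pose just before it.
- sign_off(): hands the job in; it is judged then, once.
The state is a dict: "t": time; "joint_pos": joint angles; "qvel": joint speeds; "tau": joint torques, N m; "ee_pos": TCP position; "tool_rot": TCP orientation; "force": force on the tool from outside, world axes, zero at the start; "moment": the same for the moment, N m; "opening": finger opening in m; "grip_force": force on a finger pad.
Only numpy, scipy, OpenCV 4.12 (cv2) and the standard library are available. Lean on these libraries where they do the work, as an engineer would, in place of code of your own. Each camera call takes 0.05 s, during which the arm holds its last target. There are 200 camera calls.

## Working session

There is one attempt and no reset: what is moved stays moved. The work goes in short steps, Python scripts to look and compute and a tool call to move; the robot and the scene stay as the last step left them, time stands still between calls to the robot, and variables do not carry over. Pictures are saved under pics/ and viewed, at most 12 in all, crops included, and the job is handed in when it is done.

Besides the shell and the picture viewer there is one more tool, called after "Emit:" by a JSON object that holds its "name" and its "arguments". drive_tool: Moves the arm, as the interface text tells. Its arguments: {"type":"object","properties":{"motion":{"type":"array"}},"required":["motion"]}

```bash
ls; mkdir -p pics
cat > h.py <<'E'
from bench import *
import numpy as np, cv2
def world(f,u,v,z=None):
    R=cv2.Rodrigues(np.array(f["rvec"],float))[0];t=np.array(f["tvec"],float).ravel()
    if z is None: z=f["z_map"][v,u]
    p=np.linalg.inv(f["mtx"])@np.array([u,v,1.])*z
    return R.T@(p-t)
E
python3 - <<'E'
from h import *
for n in("scene","top"):
    f=grab_frame(n);cv2.imwrite(f"pics/{n}0.png",f["frame"]);np.savez(f"pics/{n}0.npz",**f)
    print(n,f["mtx"].tolist(),(-cv2.Rodrigues(np.array(f["rvec"],float))[0].T@np.array(f["tvec"]).ravel()))
o=get_obs();print(o["t"],o["tool_rot"],o["opening"])
E
```

```text
pics
scene [[443.69476379391415, 0.0, 325.27544507179294], [0.0, 443.69476379391415, 240.38483544672962], [0.0, 0.0, 1.0]] [ 0.75544524 -0.74681561  0.64779242]
top [[565.8122339643571, 0.0, 315.13701293714246], [0.0, 565.8122339643571, 243.90724622487542], [0.0, 0.0, 1.0]] [0.2869583  0.05416788 1.41297886]
0.1 [[-9.29096962e-01 -3.69835484e-01 -7.41865638e-04]
 [-3.69836199e-01  9.29095812e-01  1.46925728e-03]
 [ 1.45880778e-04  1.63945125e-03 -9.99998645e-01]] 0.08515933598340608
```

View pics/scene0.png

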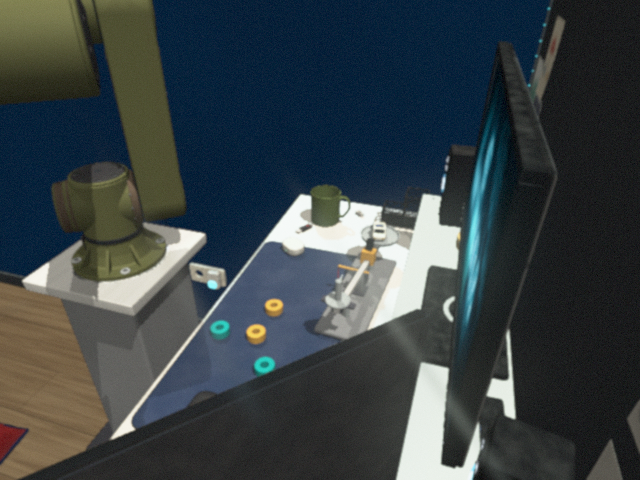

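View pics/top0.png

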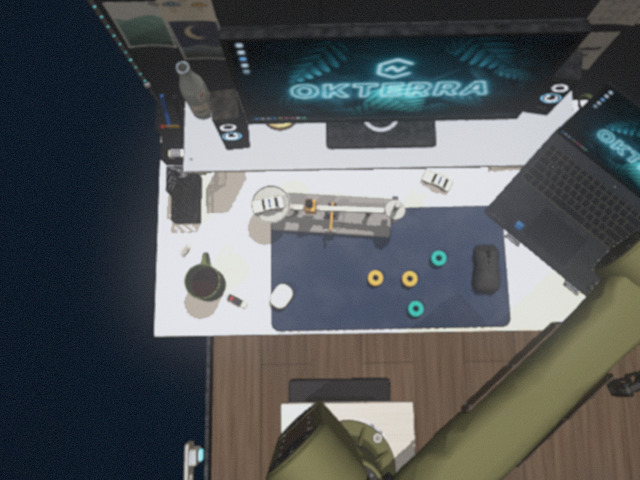

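The top view shows brass rings at about (375,278) and (410,279), with turquoise decoys at (438,258) and (416,309). The car's pan is at (269,204), the carrier at (395,208) and the rider at (310,205). I'll enlarge both views.

Run:
```python
from h import *
f=dict(np.load("pics/top0.npz"));g=dict(np.load("pics/scene0.npz"))
a=cv2.resize(f["frame"][180:300,250:450],None,fx=4,fy=4,interpolation=cv2.INTER_CUBIC)
cv2.imwrite("pics/topc.png",a)
b=cv2.resize(g["frame"][205:355,235:425],None,fx=4,fy=4,interpolation=cv2.INTER_CUBIC)
cv2.imwrite("pics/scenec.png",b)
for n,fr,pts in(("top",f,[(375,271),(410,272),(375,285),(397,214),(310,205),(385,208),(333,230),(268,218)]),("sc",g,[(256,324),(274,300),(338,300),(368,250)])):
    for p in pts: print(n,p,world(fr,*p).round(4))
```

```text
top (375, 271) [ 0.4666 -0.0749  0.0192]
top (410, 272) [ 0.4629 -0.1616  0.0171]
top (375, 285) [ 0.4337 -0.0754  0.0011]
top (397, 214) [ 0.5905 -0.1235  0.1047]
top (310, 205) [0.6127 0.0818 0.1191]
top (385, 208) [ 0.6051 -0.0954  0.107 ]
top (333, 230) [0.5688 0.0273 0.0356]
top (268, 218) [0.5926 0.1848 0.0779]
sc (256, 324) [ 0.4318 -0.1298  0.0006]
sc (274, 300) [ 0.4459 -0.0641  0.0162]
sc (338, 300) [ 0.6047 -0.1288  0.1099]
sc (368, 250) [0.6196 0.0722 0.0968]
```

View pics/topc.png

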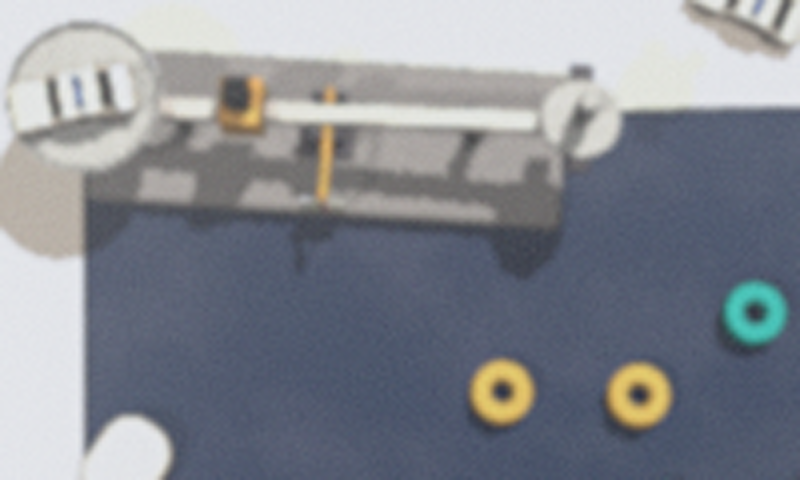

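View pics/scenec.png

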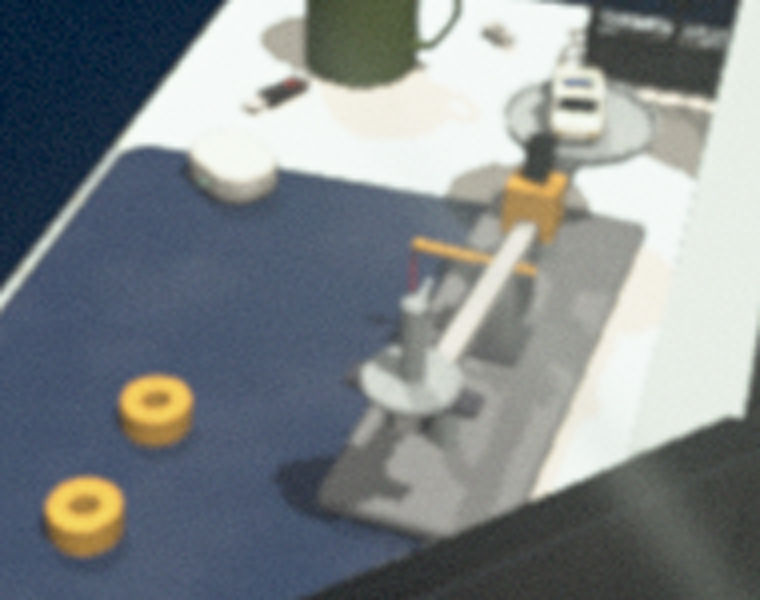

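```bash
cat >> h.py <<'E'
def tri(f,p,g,q):
    P=[]
    for fr in(f,g):
        P.append(np.asarray(fr["mtx"])@np.c_[cv2.Rodrigues(np.array(fr["rvec"],float))[0],np.array(fr["tvec"]).ravel()])
    X=cv2.triangulatePoints(P[0],P[1],np.array(p,float).reshape(2,1),np.array(q,float).reshape(2,1)).ravel();X=X[:3]/X[3]
    e=[np.linalg.norm((lambda y:y[:2]/y[2])(M@np.r_[X,1])-c) for M,c in zip(P,(p,q))]
    return X.round(4),np.round(e,1)
E
python3 - <<'E'
from h import *
f=dict(np.load("pics/top0.npz"));g=dict(np.load("pics/scene0.npz"))
T=lambda u,v:(250+u/4,180+v/4)
S=lambda u,v:(235+u/4,205+v/4)
for n,p,q in[("ringL",(502,392),(156,398)),("ringR",(640,395),(86,503)),("disc",(582,120),(411,382)),("knob",(238,92),(542,140)),("carpan",(83,97),(580,120))]:
    print(n,tri(f,T(*p),g,S(*q)))
# spindle: points above disc around carrier in both depth maps
for n,fr,(u0,u1,v0,v1) in(("top",f,(380,410,195,225)),("sc",g,(325,355,270,310))):
    R=cv2.Rodrigues(np.array(fr["rvec"],float))[0]
    pts=np.array([world(fr,u,v) for v in range(v0,v1) for u in range(u0,u1) if fr["z_map"][v,u]>0])
    near=pts[(abs(pts[:,1]+.125)<.035)]
    d=near[(near[:,2]>.098)&(near[:,2]<.112)];s=near[(near[:,2]>.118)&(near[:,2]<.165)]
    for w in(d,s): print(n,len(w),np.r_[w.mean(0),w.min(0),w.max(0)].round(4) if len(w) else "")
E
```

```text
ringL (array([ 0.4501, -0.0759,  0.0141]), array([0.1, 0.2]))
ringR (array([ 0.4469, -0.161 ,  0.0145]), array([0.2, 0.4]))
disc (array([ 0.6016, -0.1207,  0.1011]), array([0.2, 0.4]))
knob (array([0.6195, 0.0834, 0.1161]), array([0.5, 0.9]))
carpan (array([0.6279, 0.1785, 0.0749]), array([0.1, 0.2]))
top 305 [ 0.6018 -0.1188  0.1063  0.5712 -0.1428  0.0986  0.6351 -0.0954  0.1119]
top 41 [ 0.601  -0.1181  0.1428  0.5966 -0.1251  0.1182  0.6082 -0.1128  0.1553]
sc 352 [ 0.6063 -0.1269  0.1058  0.5759 -0.1472  0.0983  0.636  -0.0992  0.1112]
sc 112 [ 0.6031 -0.1259  0.1369  0.5967 -0.1309  0.1184  0.6087 -0.1175  0.1522]
```

```bash
cat >> h.py <<'E'
from scipy.spatial.transform import Rotation as Ro
def go(p,xang=None):
    """tool-frame shift (cm) and turn to TCP p (world), tool x axis at azimuth xang (deg), pointing down"""
    o=get_obs();R=np.array(o["tool_rot"]);c=np.array(o["ee_pos"])
    if xang is None: Rt=R
    else:
        a=np.radians(xang);x=np.array([np.cos(a),np.sin(a),0]);z=np.array([0,0,-1.]);Rt=np.c_[x,np.cross(z,x),z]
    print("at",c.round(4),"shift",(R.T@(np.array(p)-c)*100).round(2),"turn",Ro.from_matrix(R.T@Rt).as_rotvec().round(3),"xaz",np.degrees(np.arctan2(R[1,0],R[0,0])).round(2),"t",round(o["t"],2))
E
python3 -c "
from h import *
go([.45,-.076,.2],-92.6)"
```

```text
at [ 0.2219 -0.5572  0.2524] shift [-38.99  36.26   5.29] turn [ 2.000e-03  1.000e-03 -1.147e+00] xaz -158.29 t 0.1
```

Emit:
{"name": "drive_tool", "arguments": {"motion": [[[-19.5,18.1,1,0,0,-0.57,0.7],[-19.5,18.1,1,0,0,-0.57,0.7],[-19.5,18.1,1,0,0,-0.57,0.7],[-39,36.3,5.3,0,0,-1.147,0.7],[-39,36.3,5.3,0,0,-1.147,0.7],[-39,36.3,5.3,0,0,-1.147,0.7],[-39,36.3,5.3,0,0,-1.147,0.7],[-39,36.3,5.3,0,0,-1.147,0.7],[-39,36.3,5.3,0,0,-1.147,0.7],[-39,36.3,5.3,0,0,-1.147,0.7]]]}}

```text
t: 0.93
ee_pos: [0.3996, -0.1808, 0.214]
tool_rot: [[-0.038, -0.999, 0.0], [-0.999, 0.038, 0.0], [-0.0, -0.0, -1.0]]
force: [1.5, -0.9, -0.0]
opening: 0.0596
grip_force: 0.0
```

```bash
python3 -c "
from h import *
go([.45,-.076,.14],-92.6)"
```

```text
at [ 0.3996 -0.1808  0.214 ] shift [-10.66  -4.63   7.41] turn [-0.     0.     0.007] xaz -92.2 t 0.93
```

Emit:
{"name": "drive_tool", "arguments": {"motion": [[[-10.7,-4.6,5,0,0,0.007,0.7],[-10.7,-4.6,5,0,0,0.007,0.7],[-10.7,-4.6,5,0,0,0.007,0.7],[-10.7,-4.6,7.4,0,0,0.007,0.7],[-10.7,-4.6,7.4,0,0,0.007,0.7],[-10.7,-4.6,7.4,0,0,0.007,0.7]]]}}

```text
t: 1.43
ee_pos: [0.4494, -0.0781, 0.1394]
tool_rot: [[-0.051, -0.999, -0.003], [-0.999, 0.051, -0.001], [0.001, 0.003, -1.0]]
force: [0.2, -0.4, 0.9]
opening: 0.0599
grip_force: 0.0
```

Run:
```python
from h import *
go([.45,-.076,.14],-92.6)
o=get_obs();f=grab_frame("wrist")
cv2.imwrite("pics/w1.png",f["frame"]);np.savez("pics/w1.npz",R=o["tool_rot"],p=o["ee_pos"],**f)
print(f["mtx"],f["tool_from_camera"])
```

```text
at [ 0.4494 -0.0781  0.1394] shift [-0.21 -0.05 -0.06] turn [ 0.003 -0.001 -0.006] xaz -92.92 t 1.43
[[371.64829954   0.         325.16226013]
 [  0.         371.64829954 235.94642081]
 [  0.           0.           1.        ]] [[ 4.25436261e-04 -9.61081297e-01 -2.76265378e-01  6.93244684e-02]
 [ 9.99999909e-01  4.10853776e-04  1.10662953e-04  1.00633977e-03]
 [ 7.14857975e-06 -2.76265400e-01  9.61081385e-01 -1.21116171e-01]
 [ 0.00000000e+00  0.00000000e+00  0.00000000e+00  1.00000000e+00]]
```

View pics/w1.png

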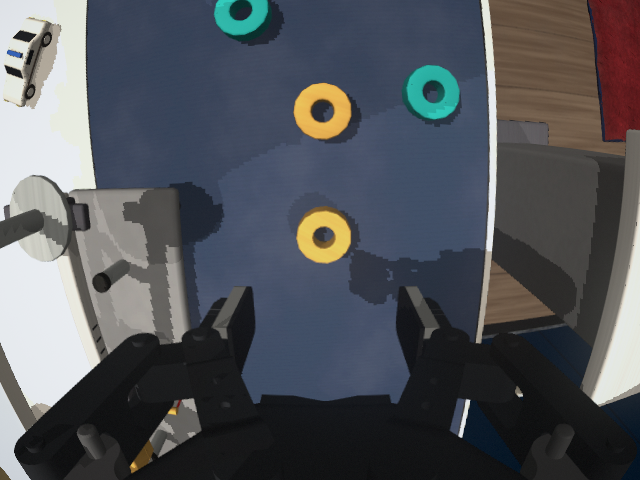

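```bash
cat >> h.py <<'E'
def wrist():
    o=get_obs();f=grab_frame("wrist");return f["frame"],f["z_map"],f["mtx"],np.array(f["tool_from_camera"]),np.array(o["tool_rot"]),np.array(o["ee_pos"])
def rays(mtx,u,v):
    dx=(np.asarray(u)-mtx[0,2])/mtx[0,0];dy=(np.asarray(v)-mtx[1,2])/mtx[1,1];th=np.hypot(dx,dy);s=np.where(th>1e-9,np.sin(th)/np.maximum(th,1e-9),1)
    return np.stack([dx*s,dy*s,np.cos(th)],-1)
def wcloud(w):
    fr,z,m,T,R,p=w;v,u=np.mgrid[:480,:640];d=rays(m,u,v);c=d/np.maximum(d[...,2:],1e-3)*z[...,None]
    return (c@T[:3,:3].T+T[:3,3])@R.T+p
def wplane(w,u,v,z):
    fr,_,m,T,R,p=w;o=R@T[:3,3]+p;d=R@T[:3,:3]@rays(m,u,v);return o+d*(z-o[2])/d[2]
def circ(P):
    """circle through the outline of a set of xy points"""
    P=np.float32(P*1000);(c,r)=cv2.minEnclosingCircle(P);return (np.array(c)/1000).round(4),round(r,1)
def brass(fr):
    h=cv2.cvtColor(fr,cv2.COLOR_BGR2HSV);return (h[...,0]>14)&(h[...,0]<32)&(h[...,1]>110)&(h[...,2]>120)
E
python3 - <<'E'
from h import *
f=np.load("pics/w1.npz");w=(f["frame"],f["z_map"],f["mtx"],f["tool_from_camera"],f["R"],f["p"])
C=wcloud(w);b=brass(w[0])
n,L,S,_=cv2.connectedComponentsWithStats(b.astype(np.uint8))
for i in range(1,n):
    if S[i,4]>400:
        P=C[L==i];top=P[P[:,2]>.0145];print(S[i],np.percentile(P[:,2],[5,50,95]).round(4),circ(top[:,:2]),top.mean(0).round(4))
        yx=np.argwhere(L==i)[:,::-1].astype(float)
        hull=cv2.convexHull(np.float32(yx));q=wplane(w,hull[:,0,0],hull[:,0,1],.018) if 0 else np.array([wplane(w,a[0][0],a[0][1],.018) for a in hull]);print("rayplane",circ(q[:,:2]))
E
```

```text
[ 293   83   58   56 2129] [0.0171 0.0185 0.0197] (array([ 0.4458, -0.1615]), 18.7) [ 0.4457 -0.1614  0.0194]
rayplane (array([ 0.4457, -0.1615]), 18.7)
[ 296  208   55   55 2014] [0.0126 0.0184 0.0196] (array([ 0.4471, -0.103 ]), 44.2) [ 0.4492 -0.078   0.0187]
rayplane (array([ 0.4493, -0.0782]), 19.6)
```

Emit:
{"name": "drive_tool", "arguments": {"motion": [[[0,0,4,0.003,0,-0.004,0.7],[0,0,8,0.003,0,-0.004,0.7],[0,0,10,0.003,0,-0.004,0.7],[0,0,11.5,0.003,0,-0.004,0.7],[0,0,11.5,0.003,0,-0.004,0.7],[0,0,11.5,0.003,0,-0.004,0.2],[0,0,11.5,0.003,0,-0.004,0.0],[0,0,11.5,0.003,0,-0.004,0.0],[0,0,11.5,0.003,0,-0.004,0.0]]]}}

```text
t: 2.23
ee_pos: [0.4517, -0.0785, 0.0283]
tool_rot: [[-0.048, -0.999, 0.007], [-0.999, 0.048, -0.001], [0.001, -0.007, -1.0]]
force: [-1.5, -2.1, 6.8]
opening: 0.0357
grip_force: 59.3
```

Run:
```python
from h import *
go([.45,-.076,.2],-92.6);o=get_obs();print(o["grip_force"],o["opening"],o["force"])
```

```text
at [ 0.4517 -0.0785  0.0283] shift [ -0.24   0.06 -17.17] turn [-0.007 -0.001 -0.003] xaz -92.75 t 2.23
59.322818107903004 0.0357442093558643 [-1.46176858 -2.13695472  6.77743363]
```

Emit:
{"name": "drive_tool", "arguments": {"motion": [[[0,0,-3,0,0,0,0.0],[0,0,-7,0,0,0,0.0],[0,0,-11,0,0,0,0.0],[0,0,-15,0,0,0,0.0],[0,0,-17.5,0,0,0,0.0],[0,0,-17.5,0,0,0,0.0]]]}}

```text
t: 2.73
ee_pos: [0.4521, -0.0783, 0.2086]
tool_rot: [[-0.048, -0.999, 0.016], [-0.999, 0.048, 0.001], [-0.001, -0.015, -1.0]]
force: [-0.1, -0.9, -0.5]
opening: 0.0355
grip_force: 60.3
```

Run:
```python
from h import *
go([.58,-.119,.2],-92.6);o=get_obs();print(o["grip_force"],o["opening"],o["force"])
w=wrist();cv2.imwrite("pics/w2.png",w[0]);C=wcloud(w);b=brass(w[0]);R,p=w[4],w[5]
n,L,S,_=cv2.connectedComponentsWithStats(b.astype(np.uint8))
for i in range(1,n):
    if S[i,4]>150:
        P=(C[L==i]-p)@R;print(S[i],(P.mean(0)*1000).round(1),(np.percentile(P,[2,98],axis=0)*1000).round(1).tolist())
```

```text
at [ 0.4521 -0.0783  0.2086] shift [  3.45 -12.96   1.06] turn [-0.015  0.001 -0.003] xaz -92.76 t 2.73
60.29899947345257 0.035469401780786086 [-0.09579919 -0.86983181 -0.53492262]
[ 308   93   45   45 1319] [ 83.6   5.2 189.1] [[66.8, -11.5, 188.3], [100.4, 22.2, 207.3]]
[ 282  262   88   91 4938] [ 1.4  0.5 10.2] [[-17.2, -14.9, 8.7], [16.6, 17.1, 19.5]]
```

View pics/w2.png

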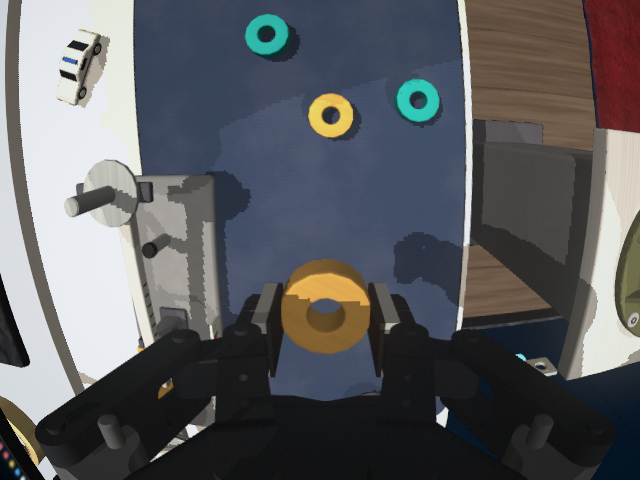

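The ring sits squarely between the pads. The spindle top shows at about (72,207) and the disc at (108,193). I'll move in next to the spindle and measure both with the same camera.

Run:
```python
from h import *
go([.602,-.08,.205],-92.6)
```

```text
at [ 0.4512 -0.0779  0.2048] shift [ -0.51 -15.08   0.15] turn [-0.011  0.002 -0.003] xaz -92.76 t 2.78
```

Emit:
{"name": "drive_tool", "arguments": {"motion": [[[-0.5,-3,0,-0.005,0,0,0],[-0.5,-7,0,-0.011,0,0,0],[-0.5,-11,0,-0.011,0,0,0],[-0.5,-14,0,-0.011,0,0,0],[-0.5,-15.1,0,-0.011,0,0,0],[-0.5,-15.1,0,-0.011,0,0,0],[-0.5,-15.1,0,-0.011,0,0,0],[-0.5,-15.1,0,-0.011,0,0,0]]]}}

```text
t: 3.45
ee_pos: [0.6001, -0.0802, 0.2003]
tool_rot: [[-0.048, -0.999, -0.009], [-0.999, 0.048, 0.001], [-0.0, 0.009, -1.0]]
force: [-0.2, -0.6, -1.0]
opening: 0.0355
grip_force: 60.4
```

Run:
```python
from h import *
go([.602,-.08,.205],-92.6);o=get_obs();print(o["grip_force"],o["opening"],o["force"])
w=wrist();cv2.imwrite("pics/w3.png",w[0]);np.savez("pics/w3.npz",*w)
C=wcloud(w);R,p=w[4],w[5];T=(C-p)@R
b=brass(w[0])&(T[...,2]<25);
n,L,S,_=cv2.connectedComponentsWithStats(b.astype(np.uint8));i=1+np.argmax(S[1:,4]);P=T[L==i];m=P[:,2]<np.percentile(P[:,2],60)+.001
print("ring",S[i],circ(P[m][:,:2]),P[m].mean(0).round(4))
near=(np.hypot(C[...,0]-.602,C[...,1]+.119)<.04)
for a,z in((.099,.112),(.12,.147),(.147,.156)):
    q=near&(C[...,2]>a)&(C[...,2]<z);P=T[q];print(a,q.sum(),P.mean(0).round(4),(np.percentile(P,[1,99],axis=0)*1000).round(1).tolist(),circ(P[:,:2]),C[q].mean(0).round(4))
```

```text
at [ 0.6001 -0.0802  0.2003] shift [-0.03 -0.19 -0.47] turn [ 0.009  0.    -0.003] xaz -92.75 t 3.45
60.38459859788418 0.03549132424832332 [-0.15835411 -0.61152781 -0.97535216]
ring [ 282  261   88   92 4992] (array([0.0249, 0.0012]), 44.4) [0.0005 0.0011 0.0093]
0.099 5117 [ 0.0413 -0.0037  0.0934] [[18.2, -36.0, 91.1], [62.4, 26.8, 98.6]] (array([ 0.0404, -0.0044]), 33.6) [ 0.6009 -0.1216  0.1069]
0.12 138 [ 0.0452 -0.0023  0.0656] [[42.0, -7.8, 53.6], [46.4, 2.9, 80.0]] (array([ 0.042 , -0.0024]), 5.6) [ 0.5996 -0.1255  0.1347]
0.147 547 [ 0.0405 -0.0027  0.049 ] [[34.7, -8.4, 47.2], [46.2, 2.8, 52.1]] (array([ 0.0402, -0.0028]), 6.3) [ 0.6004 -0.1208  0.1513]
```

View pics/w3.png

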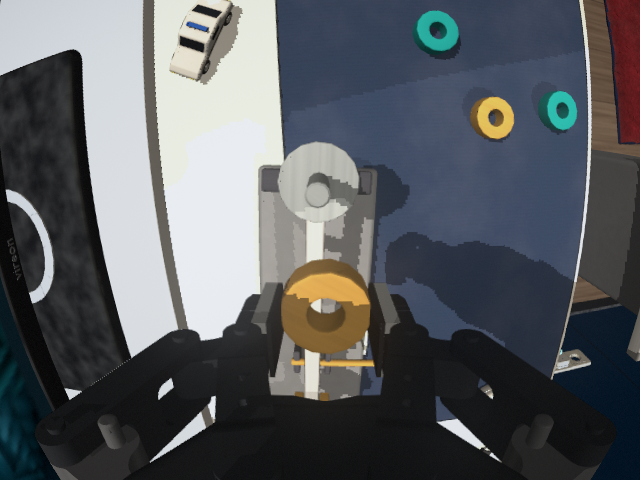

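```bash
cat >> h.py <<'E'
def ringtool(w):
    T=(wcloud(w)-w[5])@w[4];b=brass(w[0])&(abs(T[...,2]-.0092)<.0035)&(np.hypot(T[...,0],T[...,1])<.024)
    P=T[b][:,:2];
    # outline: farthest point per bearing, circle least squares
    c=P.mean(0);a=np.arctan2(*(P-c).T[::-1]);k=((a+np.pi)/(2*np.pi)*36).astype(int)
    E=np.array([P[k==i][np.argmax(np.hypot(*(P[k==i]-c).T))] for i in range(36) if (k==i).any()])
    s=np.linalg.lstsq(np.c_[2*E,np.ones(len(E))],(E**2).sum(1),rcond=None)[0]
    return s[:2].round(4),np.sqrt(s[2]+s[0]**2+s[1]**2).round(4),np.median(T[b][:,2]).round(4)
E
python3 - <<'E'
from h import *
f=np.load("pics/w3.npz");w=[f[k] for k in f.files]
r,rad,z=ringtool(w);print(r,rad,z)
R,p=w[4],w[5];ring=p+R@np.r_[r,.018];sp=p+R@np.array([.0402,-.0028,.0488])
print(ring.round(4),sp.round(4))
o=get_obs();print(o["ee_pos"],"disc rail");go(np.r_[o["ee_pos"][:2]+(sp-ring)[:2],.195],-92.6)
C=wcloud(w);q=(abs(C[...,2]-.085)<.01)&(np.hypot(C[...,0]-.602,C[...,1]+.119)<.045)
print(C[q].min(0),C[q].max(0))
E
```

```text
[-0.001  0.001] 0.0183 0.01
[ 0.599  -0.0792  0.1823] [ 0.6005 -0.1205  0.1515]
[ 0.60002603 -0.08020329  0.20082701] disc rail
at [ 0.6    -0.0802  0.2008] shift [ 4.12 -0.36  0.58] turn [ 0.008  0.    -0.003] xaz -92.75 t 3.5
[ 0.59823613 -0.0930723   0.08493415] [ 0.61096118 -0.07407138  0.0898371 ]
```

Emit:
{"name": "drive_tool", "arguments": {"motion": [[[2,-0.2,0,0.004,0,0,0],[4.1,-0.36,0.3,0.008,0,0,0],[4.1,-0.36,0.6,0.008,0,0,0],[4.1,-0.36,0.6,0.008,0,0,0],[4.1,-0.36,0.6,0.008,0,0,0],[4.1,-0.36,0.6,0.008,0,0,0]]]}}

```text
t: 4.0
ee_pos: [0.6021, -0.1208, 0.1953]
tool_rot: [[-0.047, -0.999, 0.001], [-0.999, 0.047, 0.0], [-0.0, -0.001, -1.0]]
force: [0.2, -0.4, -0.6]
opening: 0.0355
grip_force: 60.4
```

Run:
```python
from h import *
o=get_obs();w=wrist();np.savez("pics/w4.npz",*w);cv2.imwrite("pics/w4.png",cv2.resize(w[0][200:400,220:430],None,fx=2.8,fy=2.8,interpolation=cv2.INTER_CUBIC))
r,rad,z=ringtool(w);R,p=w[4],w[5];print("ring",r,rad,z,(p+R@np.r_[r,.018]).round(4),o["force"].round(2) if hasattr(o["force"],"round") else o["force"])
C=wcloud(w);q=(C[...,2]>.144)&(C[...,2]<.156)&(np.hypot(C[...,0]-.6005,C[...,1]+.1205)<.008)
print("seen top",q.sum(),C[q].mean(0).round(4) if q.any() else "")
d=(abs(C[...,2]-.1065)<.006)&(np.hypot(C[...,0]-.6005,C[...,1]+.1205)<.03);print("disc",d.sum(),circ(C[d][:,:2]),(np.percentile(C[d],[.5,99.5],axis=0)).round(4).tolist())
go([.6019,-.1215,.18],-92.6)
```

```text
ring [-0.0011  0.0011] 0.0183 0.01 [ 0.6011 -0.1196  0.1773] [ 0.17 -0.38 -0.63]
seen top 0 
disc 3623 (array([ 0.6005, -0.1205]), 30.0) [[0.5714, -0.1436, 0.1014], [0.6296, -0.109, 0.1108]]
at [ 0.6022 -0.1207  0.1952] shift [0.08 0.03 1.52] turn [-0.001  0.    -0.002] xaz -92.71 t 4.05
```

View pics/w4.png

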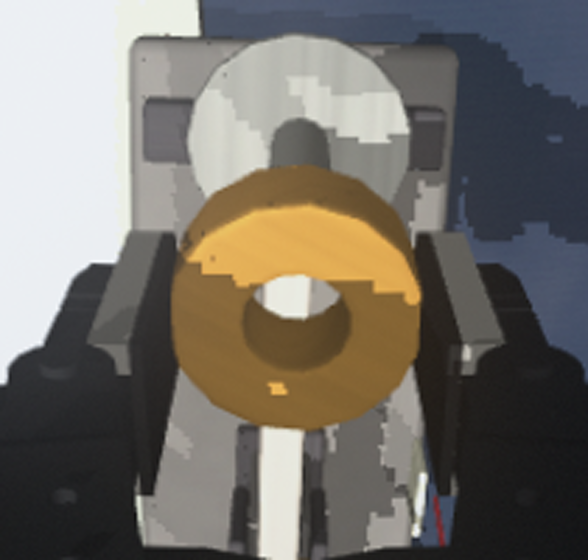

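Emit:
{"name": "drive_tool", "arguments": {"motion": [[[0.08,0.06,0.5,0,0,0,0],[0.08,0.06,1.0,0,0,0,0],[0.08,0.06,1.3,0,0,0,0],[0.08,0.06,1.6,0,0,0,0],[0.08,0.06,1.8,0,0,0,0],[0.08,0.06,2.0,0,0,0,0],[0.08,0.06,2.2,0,0,0,0],[0.08,0.06,2.4,0,0,0,0],[0.08,0.06,2.5,0,0,0,0],[0.08,0.06,2.5,0,0,0,0]]]}}

```text
t: 4.88
ee_pos: [0.6016, -0.1221, 0.1694]
tool_rot: [[-0.048, -0.999, -0.0], [-0.999, 0.048, 0.0], [-0.0, 0.0, -1.0]]
force: [-0.2, -0.1, -0.5]
opening: 0.0353
grip_force: 60.4
```

```bash
cat >> h.py <<'E'
def disc(w):
    C=wcloud(w);T=(C-w[5])@w[4];h=cv2.cvtColor(w[0],cv2.COLOR_BGR2HSV)
    d=(C[...,2]>.07)&(C[...,2]<.125)&(np.hypot(C[...,0]-.6005,C[...,1]+.126)<.019)&(h[...,1]<60)
    return d.sum(),np.percentile(C[d][:,2],[10,50,90]).round(4)
E
python3 - <<'E'
from h import *
o=get_obs();w=wrist();np.savez("pics/w5.npz",*w);cv2.imwrite("pics/w5.png",cv2.resize(w[0][200:400,220:430],None,fx=2.8,fy=2.8,interpolation=cv2.INTER_CUBIC))
f=np.load("pics/w4.npz");print("before",disc([f[k] for k in f.files]),"now",disc(w));r=ringtool(w);print(r,o["force"],o["ee_pos"])
C=wcloud(w);T=(C-w[5])@w[4];q=(np.hypot(T[...,0],T[...,1])<.009)&(T[...,2]<.03);print("in bore",q.sum(),np.sort(T[q][:,2])[::max(1,q.sum()//10)].round(4))
go([.6,-.12,.1345],-92.6)
E
```

```text
before (np.int64(2567), array([0.1067, 0.1076, 0.1087])) now (np.int64(2317), array([0.1066, 0.1075, 0.1083]))
(array([-0.0011,  0.0011]), np.float64(0.0183), np.float64(0.01)) [-0.23526412 -0.11464433 -0.51934434] [ 0.60157759 -0.1221241   0.1693875 ]
in bore 1227 [-0.0762  0.0098  0.0102  0.0107  0.0122  0.0165  0.0174  0.0179  0.0183
  0.0187  0.0233]
at [ 0.6016 -0.1221  0.1696] shift [-0.21  0.17  3.51] turn [ 0.     0.    -0.003] xaz -92.75 t 4.93
```

View pics/w5.png

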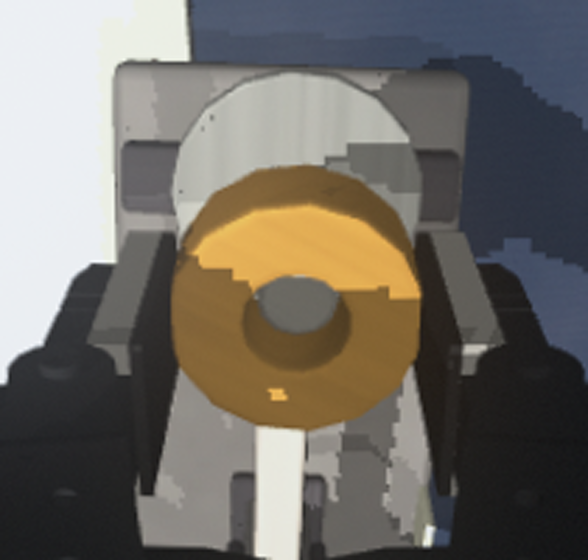

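The spindle's grey top shows inside the bore at (300,303), with no force and the disc unmoved, so the ring is threaded. Lowering it.

Emit:
{"name": "drive_tool", "arguments": {"motion": [[[0,0,0.5,0,0,0,0],[0,0,1.0,0,0,0,0],[0,0,1.5,0,0,0,0],[0,0,2.0,0,0,0,0],[0,0,2.4,0,0,0,0],[0,0,2.8,0,0,0,0],[0,0,3.0,0,0,0,0],[0,0,3.2,0,0,0,0],[0,0,3.2,0,0,0,0]]]}}

```text
t: 5.68
ee_pos: [0.6015, -0.1221, 0.1372]
tool_rot: [[-0.048, -0.999, -0.001], [-0.999, 0.048, 0.0], [-0.0, 0.001, -1.0]]
force: [0.5, 0.6, -1.7]
opening: 0.0354
grip_force: 60.4
```

Run:
```python
from h import *
w=wrist();o=get_obs();print(disc(w),o["force"],o["ee_pos"])
```

```text
(np.int64(1492), array([0.1064, 0.1075, 0.1087])) [ 0.26654002 -0.27429956 -0.22538139] [ 0.60167077 -0.12210001  0.13760453]
```

Emit:
{"name": "drive_tool", "arguments": {"motion": [[[0,0,0.1,0,0,0,0],[0,0,0.15,0,0,0,0],[0,0,0.2,0,0,0,0],[0,0,0.25,0,0,0,0],[0,0,0.25,0,0,0,0]]]}}

```text
t: 6.15
ee_pos: [0.6017, -0.1222, 0.1354]
tool_rot: [[-0.048, -0.999, 0.0], [-0.999, 0.048, -0.0], [0.0, -0.0, -1.0]]
force: [-1.6, -0.5, -0.9]
opening: 0.0355
grip_force: 60.5
```

Run:
```python
from h import *
w=wrist();o=get_obs();print(disc(w),o["force"],o["ee_pos"])
```

```text
(np.int64(1475), array([0.1065, 0.1075, 0.1197])) [-0.42077557  0.43224035  0.3928597 ] [ 0.60174066 -0.12211667  0.13542583]
```

Emit:
{"name": "drive_tool", "arguments": {"motion": [[[0,0,0.05,0,0,0,0],[0,0,0.1,0,0,0,0],[0,0,0.1,0,0,0,0],[0,0,0.1,0,0,0,0.45],[0,0,0.1,0,0,0,0.5],[0,0,0.1,0,0,0,0.55],[0,0,0.1,0,0,0,0.6]]]}}

```text
t: 6.78
ee_pos: [0.6017, -0.1221, 0.1341]
tool_rot: [[-0.048, -0.999, -0.0], [-0.999, 0.048, 0.0], [-0.0, 0.0, -1.0]]
force: [-0.3, -0.1, -0.3]
opening: 0.0513
grip_force: 0.0
```

Run:
```python
from h import *
w=wrist();o=get_obs();print(disc(w),o["force"],o["ee_pos"]);C=wcloud(w);b=brass(w[0])&(np.hypot(C[...,0]-.6,C[...,1]+.122)<.026);print(np.percentile(C[b],[5,50,95],axis=0).round(4))
```

```text
(np.int64(1461), array([0.1065, 0.1075, 0.1096])) [ 0.27344658 -0.15053105 -0.43353427] [ 0.60165712 -0.12207778  0.13409696]
[[ 0.5854 -0.1385  0.1184]
 [ 0.6026 -0.1279  0.1253]
 [ 0.6159 -0.1101  0.1264]]
```

Emit:
{"name": "drive_tool", "arguments": {"motion": [[[0,0,-2,0,0,0,0.6],[0,0,-5,0,0,0,0.6],[0,0,-8.5,0,0,0,0.6],[0,0,-8.5,0,0,0,0.6],[0,0,-8.5,0,0,0,0.6]]]}}

```text
t: 7.25
ee_pos: [0.6027, -0.1222, 0.2223]
tool_rot: [[-0.048, -0.999, 0.005], [-0.999, 0.048, 0.0], [-0.0, -0.005, -1.0]]
force: [0.5, -0.0, -0.7]
opening: 0.0512
grip_force: 0.0
```

Run:
```python
from h import *
o=get_obs();print(np.round(o["joint_pos"],3))
f=grab_frame("top");np.savez("pics/top1.npz",**f)
# knob: dark pixels high near expected
v,u=np.mgrid[190:230,290:330];P=np.array([world(f,a,b) for a,b in zip(u.ravel(),v.ravel())]);c=f["frame"][190:230,290:330].reshape(-1,3).max(1)
k=(c<70)&(P[:,2]>.095);print(k.sum(),np.median(P[k],0).round(4),np.percentile(P[k],[5,95],axis=0).round(4))
go([.6145,.03,.22],177.3);go([.6145,.03,.22],-2.7)
```

```text
[ 1.250e-01  7.400e-02  6.400e-02  1.000e-03 -1.555e+00 -1.730e-01]
  return _methods._mean(a, axis=axis, dtype=dtype,
  ret = um.true_divide(
Traceback (most recent call last):
IndexError: index -1 is out of bounds for axis 0 with size 0
```

Emit:
{"name": "drive_tool", "arguments": {"motion": [[[-7,-1.5,0,0,0,0.12,0.4],[-15,-2,0,0,0,0.24,0.4],[-17,-2,0,0,0,0.36,0.4],[-17,-2,0,0,0,0.5,0.4],[-17,-2,0,0,0,0.7,0.4],[-17,-2,0,0,0,0.9,0.4],[-17,-2,0,0,0,1.1,0.4],[-17,-2,0,0,0,1.3,0.4],[-17,-2,0,0,0,1.57,0.4],[-17,-2,0,0,0,1.57,0.4]]]}}

```text
t: 8.13
ee_pos: [0.6293, 0.0468, 0.2174]
tool_rot: [[-0.959, -0.283, -0.003], [-0.283, 0.959, -0.0], [0.003, 0.0, -1.0]]
force: [0.1, 1.2, 0.4]
opening: 0.0343
grip_force: 0.0
```

Run:
```python
from h import *
go([.6165,.05,.20],177.3)
```

```text
at [0.6293 0.0468 0.2174] shift [1.13 0.67 1.74] turn [-0.    -0.003  0.334] xaz -163.55 t 8.13
```

Emit:
{"name": "drive_tool", "arguments": {"motion": [[[1.1,0.7,0,0,0,0.334,0.4],[1.1,0.7,0,0,0,0.334,0.4],[1.1,0.7,0,0,0,0.334,0.4],[1.1,0.7,0,0,0,0.334,0.4],[1.1,0.7,0,0,0,0.334,0.4]]]}}

```text
t: 8.55
ee_pos: [0.6169, 0.0502, 0.218]
tool_rot: [[-0.999, 0.038, -0.002], [0.038, 0.999, -0.0], [0.002, -0.0, -1.0]]
force: [0.0, 0.1, -0.2]
opening: 0.0339
grip_force: 0.0
```

Run:
```python
from h import *
w=wrist();cv2.imwrite("pics/w6.png",w[0]);np.savez("pics/w6.npz",*w)
C=wcloud(w);g=w[0].max(2)
k=(np.hypot(C[...,0]-.6185,C[...,1]-.08)<.022)&(C[...,2]>.095)&(C[...,2]<.135)&(g<75)
P=C[k];print(k.sum(),np.percentile(P,[2,50,98],axis=0).round(4));t=P[P[:,2]>np.percentile(P[:,2],60)];print("top",np.percentile(t,[2,50,98],axis=0).round(4))
go([.6165,.05,.20],177.3)
```

```text
844 [[0.61   0.0749 0.0993]
 [0.6152 0.0824 0.1201]
 [0.6248 0.0909 0.1225]]
top [[0.6116 0.0769 0.1206]
 [0.6182 0.0825 0.1213]
 [0.6247 0.09   0.1228]]
at [0.617  0.0502 0.2182] shift [ 0.05 -0.02  1.82] turn [-0.    -0.002  0.009] xaz 177.82 t 8.6
```

View pics/w6.png

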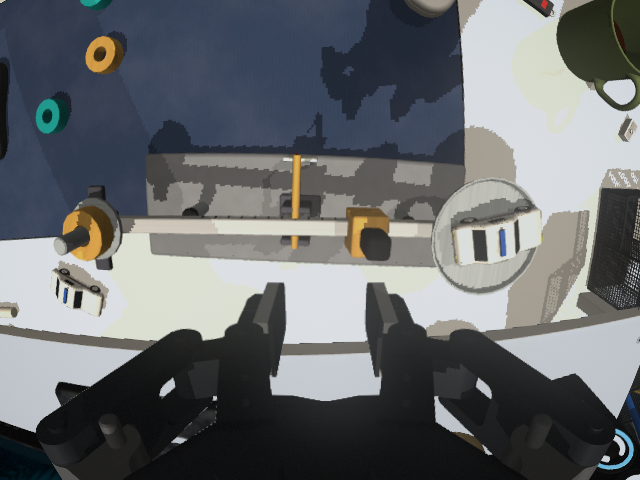

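Emit:
{"name": "drive_tool", "arguments": {"motion": [[[0,3.3,2,0,0,0.009,0.4],[0,3.3,4,0,0,0.009,0.4],[0,3.3,6,0,0,0.009,0.4],[0,3.3,6,0,0,0.009,0.4],[0,3.3,6,0,0,0.009,0.4]]]}}

```text
t: 9.02
ee_pos: [0.6181, 0.0829, 0.1581]
tool_rot: [[-0.999, 0.048, -0.003], [0.048, 0.999, -0.001], [0.003, -0.002, -1.0]]
force: [0.3, 1.0, 0.6]
opening: 0.0341
grip_force: 0.0
```

```bash
cat >> h.py <<'E'
def knob(w):
    C=wcloud(w);T=(C-w[5])@w[4];g=w[0].max(2)
    k=(abs(T[...,1])<.0155)&(abs(T[...,0])<.02)&(C[...,2]>.09)&(C[...,2]<.145)&(g<80);P=T[k];t=P[P[:,2]<np.percentile(P[:,2],50)]
    return k.sum(),(np.percentile(t,[2,50,98],axis=0)*1000).round(1).tolist(),C[k].max(0).round(4)
E
python3 - <<'E'
from h import *
w=wrist();print(knob(w));go([.6175,.083,.128],177.3)
E
```

```text
(np.int64(1422), [[-6.2, -5.4, 35.7], [0.6, 0.7, 37.0], [6.6, 7.7, 37.9]], array([0.6256, 0.0921, 0.1233]))
at [0.6188 0.0829 0.1599] shift [0.14 0.01 3.19] turn [-0.001  0.    -0.002] xaz 177.2 t 9.07
```

Emit:
{"name": "drive_tool", "arguments": {"motion": [[[0,0,2,0,0,0,0.4],[0,0,3.1,0,0,0,0.4],[0,0,3.1,0,0,0,0.4],[0,-0.5,3.1,0,0,0,0.4],[0,-0.8,3.1,0,0,0,0.4],[0,-1.1,3.1,0,0,0,0.4],[0,-1.6,3.1,0,0,0,0.4],[0,-2.2,3.1,0,0,0,0.4],[0,-2.8,3.1,0,0,0,0.4],[0,-3.4,3.1,0,0,0,0.4]]]}}

```text
t: 9.9
ee_pos: [0.6172, 0.0488, 0.1289]
tool_rot: [[-0.999, 0.05, 0.001], [0.05, 0.999, 0.001], [-0.001, 0.001, -1.0]]
force: [0.4, 2.7, 2.0]
opening: 0.0341
grip_force: 1.5
```

Run:
```python
from h import *
w=wrist();print(knob(w));o=get_obs();print(o["force"],o["grip_force"]);go([.613,-.03,.128],177.3)
```

```text
(np.int64(2045), [[-4.7, 2.6, 3.6], [2.5, 8.7, 4.9], [8.8, 15.1, 5.9]], array([0.6236, 0.0647, 0.1257]))
[-0.15431589 -0.48020937  0.94842115] 0.07695395615883172
at [0.617  0.0477 0.1286] shift [ 0.   -7.78  0.06] turn [-0.     0.    -0.004] xaz 177.1 t 9.95
```

Pushing works, with a force of about 2.7 N. I'll push on towards the carrier end.

Emit:
{"name": "drive_tool", "arguments": {"motion": [[[0,-0.6,0,0,0,0,0.4],[0,-1.2,0,0,0,0,0.4],[0,-1.9,0,0,0,0,0.4],[0,-2.6,0,0,0,0,0.4],[0,-3.3,0,0,0,0,0.4],[0,-4.0,0,0,0,0,0.4],[0,-4.6,-0.1,0,0,0,0.4],[0,-5.2,-0.1,0,0,0,0.4],[0,-5.2,-0.1,0,0,0,0.4]]]}}

```text
t: 10.7
ee_pos: [0.6139, -0.0041, 0.1287]
tool_rot: [[-0.999, 0.051, -0.001], [0.051, 0.999, -0.001], [0.001, -0.001, -1.0]]
force: [1.4, 0.5, 0.2]
opening: 0.0346
grip_force: 0.1
```

Run:
```python
from h import *
w=wrist();np.savez("pics/w7.npz",*w);cv2.imwrite("pics/w7.png",w[0]);print(knob(w));o=get_obs();print(o["force"],o["grip_force"]);go([.613,-.03,.128],177.3);C=wcloud(w)
b=brass(w[0])&(np.hypot(C[...,0]-.6,C[...,1]+.122)<.026);print("ring",b.sum(),np.percentile(C[b],[5,50,90],axis=0).round(4))
f=grab_frame("scene");np.savez("pics/scene2.npz",**f)
```

```text
(np.int64(1996), [[-3.4, 2.2, 2.4], [3.4, 9.1, 3.6], [9.8, 15.2, 4.5]], array([0.6198, 0.0119, 0.1272]))
[-0.12832505  0.71174242 -0.76670881] 0.42212550180920516
at [ 0.6142 -0.0037  0.1289] shift [-0.02 -2.63  0.1 ] turn [-0.001 -0.001 -0.004] xaz 177.08 t 10.75
ring 2003 [[ 0.5848 -0.1336  0.1005]
 [ 0.5967 -0.116   0.1016]
 [ 0.6139 -0.1063  0.1024]]
```

The ring dropped about 24 mm, so the carrier side is now heavy and one weight is enough. I'll centre the fingers clear of the knob and let the beam settle.

Emit:
{"name": "drive_tool", "arguments": {"motion": [[[0,0.5,-0.2,0,0,0,0.4],[0,0.9,-0.2,0,0,0,0.4],[0,0.9,-0.2,0,0,0,0.4],[0,0.9,-0.2,0,0,0,0.4],[0,0.9,-0.2,0,0,0,0.4],[0,0.9,-0.2,0,0,0,0.4],[0,0.9,-0.2,0,0,0,0.4],[0,0.9,-0.2,0,0,0,0.4],[0,0.9,-0.2,0,0,0,0.4],[0,0.9,-0.2,0,0,0,0.4]]]}}

```text
t: 11.63
ee_pos: [0.6147, 0.0062, 0.1312]
tool_rot: [[-0.999, 0.05, -0.0], [0.05, 0.999, 0.0], [0.0, 0.0, -1.0]]
force: [-0.3, 0.1, 0.9]
opening: 0.0342
grip_force: 0.0
```

```bash
cat >> h.py <<'E'
def tilt(w):
    "beam tilt from heights of the ring top (0.1258 at -0.1) and of the car's pan floor rim"
    C=wcloud(w);b=brass(w[0])&(np.hypot(C[...,0]-.6,C[...,1]+.122)<.026);P=C[b];z=np.percentile(P[:,2],80)
    h=cv2.cvtColor(w[0],cv2.COLOR_BGR2HSV);d=(h[...,1]<60)&(np.hypot(C[...,0]-.628,C[...,1]-.1785)<.04)&(C[...,2]>.05)&(C[...,2]<.125)
    return b.sum(),z.round(4),"tilt",((.1258-z)/.15-.1).round(3),"carpan",d.sum(),np.percentile(C[d][:,2],[10,30,50]).round(4)
E
python3 - <<'E'
from h import *
g=lambda n:(lambda f:[f[k] for k in f.files])(np.load(n))
print("w6",tilt(g("pics/w6.npz")));print("w7",tilt(g("pics/w7.npz")))
w=wrist();print(knob(w));print(tilt(w));go([.613,-.03,.128],177.3)
E
```

```text
w6 (np.int64(862), np.float64(0.1258), 'tilt', np.float64(-0.1), 'carpan', np.int64(6992), array([0.0771, 0.0779, 0.0877]))
w7 (np.int64(2003), np.float64(0.1021), 'tilt', np.float64(0.058), 'carpan', np.int64(5000), array([0.1005, 0.1012, 0.1018]))
(np.int64(2105), [[-3.4, -4.2, 3.1], [3.8, 2.5, 4.4], [9.9, 9.1, 5.2]], array([0.6198, 0.0174, 0.1288]))
(np.int64(1929), np.float64(0.114), 'tilt', np.float64(-0.021), 'carpan', np.int64(7515), array([0.0888, 0.0895, 0.0903]))
at [0.6148 0.0063 0.1312] shift [-0.01 -3.63  0.32] turn [ 0.    -0.    -0.003] xaz 177.14 t 11.68
```

Emit:
{"name": "drive_tool", "arguments": {"motion": [[[0,0,0,0,0,0,0.4],[0,0,0,0,0,0,0.4],[0,0,0,0,0,0,0.4],[0,0,0,0,0,0,0.4],[0,0,0,0,0,0,0.4],[0,0,0,0,0,0,0.4]]]}}

```text
t: 12.18
ee_pos: [0.6148, 0.0063, 0.1312]
tool_rot: [[-0.999, 0.05, -0.0], [0.05, 0.999, 0.0], [0.0, 0.0, -1.0]]
force: [-0.6, -0.0, -0.2]
opening: 0.0342
grip_force: 0.0
```

Run:
```python
from h import *
w=wrist();print(knob(w));print(tilt(w))
```

```text
(np.int64(2097), [[-3.3, -4.3, 3.1], [3.4, 2.2, 4.4], [9.8, 9.2, 5.3]], array([0.6196, 0.0179, 0.1286]))
(np.int64(1922), np.float64(0.114), 'tilt', np.float64(-0.021), 'carpan', np.int64(7535), array([0.0889, 0.0895, 0.0904]))
```

Settled at -0.021. The rider needs about 10 mm more towards the carrier.

Emit:
{"name": "drive_tool", "arguments": {"motion": [[[0,-0.4,0.2,0,0,0,0.4],[0,-0.7,0.2,0,0,0,0.4],[0,-1.0,0.2,0,0,0,0.4],[0,-1.3,0.2,0,0,0,0.4],[0,-1.6,0.2,0,0,0,0.4],[0,-1.9,0.2,0,0,0,0.4],[0,-2.05,0.2,0,0,0,0.4],[0,-2.05,0.2,0,0,0,0.4],[0,-1.5,0,0,0,0,0.4],[0,-1.2,0,0,0,0,0.4]]]}}

```text
t: 13.07
ee_pos: [0.6146, -0.0057, 0.1322]
tool_rot: [[-0.999, 0.05, 0.001], [0.05, 0.999, -0.001], [-0.001, -0.001, -1.0]]
force: [0.8, 0.1, 0.1]
opening: 0.0341
grip_force: 0.0
```

Emit:
{"name": "drive_tool", "arguments": {"motion": [[[0,0,0,0,0,0,0.4],[0,0,0,0,0,0,0.4],[0,0,0,0,0,0,0.4],[0,0,0,0,0,0,0.4],[0,0,0,0,0,0,0.4],[0,0,0,0,0,0,0.4],[0,0,0,0,0,0,0.4],[0,0,0,0,0,0,0.4],[0,0,0,0,0,0,0.4],[0,0,0,0,0,0,0.4]]]}}

```text
t: 13.9
ee_pos: [0.6142, -0.0057, 0.1312]
tool_rot: [[-0.999, 0.05, -0.0], [0.05, 0.999, 0.0], [0.0, 0.0, -1.0]]
force: [-0.1, -0.1, -0.2]
opening: 0.034
grip_force: 0.0
```

Run:
```python
from h import *
w=wrist();print(knob(w));print(tilt(w));go([.613,-.03,.2],177.3)
```

```text
(np.int64(2089), [[-3.0, -3.1, 3.7], [3.9, 3.7, 4.9], [10.3, 10.3, 5.7]], array([0.6186, 0.0068, 0.1283]))
(np.int64(2081), np.float64(0.1107), 'tilt', np.float64(0.001), 'carpan', np.int64(5763), array([0.0922, 0.0929, 0.0935]))
at [ 0.6142 -0.0057  0.1312] shift [-0.   -2.44 -6.88] turn [ 0.    -0.    -0.003] xaz 177.14 t 13.95
```

Emit:
{"name": "drive_tool", "arguments": {"motion": [[[0,0,-1.5,0,0,0,0.4],[0,0,-4,0,0,0,0.4],[0,0,-8,0,0,0,0.4],[0,0,-10,0,0,0,0.4],[0,0,-10,0,0,0,0.4],[0,0,-10,0,0,0,0.4],[0,0,-10,0,0,0,0.4],[0,0,-10,0,0,0,0.4],[0,0,-10,0,0,0,0.4],[0,0,-10,0,0,0,0.4]]]}}

```text
t: 14.78
ee_pos: [0.6139, -0.0057, 0.2302]
tool_rot: [[-0.999, 0.05, -0.002], [0.05, 0.999, -0.0], [0.002, -0.0, -1.0]]
force: [-0.0, 0.7, -0.1]
opening: 0.0342
grip_force: 0.0
```

Run:
```python
from h import *
w=wrist();cv2.imwrite("pics/w8.png",w[0]);print(tilt(w))
```

```text
(np.int64(1174), np.float64(0.1107), 'tilt', np.float64(0.001), 'carpan', np.int64(5708), array([0.0923, 0.093 , 0.1021]))
```

View pics/w8.png

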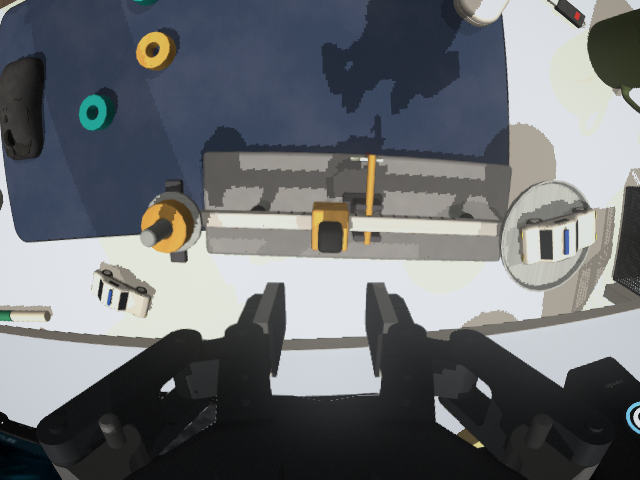

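The ring sits round the spindle at (165,225). The rider is at (330,230) and the fingers are clear. The car is on its pan at (555,238), and the spare brass ring is on the desk at (155,50). Tilt reads about 0.

```bash
python3 -c "
from h import *
print(sign_off())"
```

```text
the job is handed in; nothing more can be done
None
```

The job is handed in: one brass ring weight is seated on the tray, the rider is set so the released beam measured level (tilt about 0.001 rad), and the second brass ring was left standing on the desk. No verdict came back at hand-in.

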